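# Unpile the service parts onto their places

## Task

Take the two piles of service parts apart and set every part on its own plywood place, the one whose dark shadow has its shape and size: the seal carton, the small red carton, the connector half and the hex key set each centred and square between the end stops of its plate, the roll of tape centred on the round disc. Keep every part upright all the time: nothing may topple.

Things in the scene. Friction and masses are not known exactly. Their poses are not given: they have to be found in the camera images.
- seal_carton: closed cardboard carton, 60 mm (x) by 91 mm (y), 45 mm tall, flat top; bottom of the tall pile, standing on the bench. Origin at the centre of its underside, z up.
- red_box: small closed red carton, 45 mm (x) by 60 mm (y), 50 mm tall, flat top; middle of the tall pile, standing on the carton, roughly parallel to it. Origin at the centre of its underside, z up.
- connector_half: connector half: black base 34 mm (x) by 50 mm (y) and 22 mm tall, on it a grey block 24 by 36 mm up to 36 mm, with two pins up to 46 mm; top of the tall pile, standing on the red carton, roughly parallel to it. Origin at the centre of its underside, z up.
- tape_black: roll of black tape lying flat, about 50 mm across, 19 mm tall, solid to the touch (the hole cannot be gripped in); bottom of the low pile, on the bench. Origin at the centre of its underside, z up.
- hex_keys: folding hex key set with a dark red body, 26 mm (x) by 70 mm (y); body 16 mm tall, keys up to 19 mm; lies across the roll of tape, on top of the low pile. Origin at the centre of its underside, z up.
- place_carton: fixed plywood plate, place for the seal carton: 84 mm (x) by 119 mm (y), 6 mm thick; aluminium end stop across each y end (6 mm wide, top 12 mm above the bench, 107 mm clear between them), x sides open; a flat dark shadow in the middle shows its part's footprint. Origin at the centre of the underside, on the bench, z up; a part set on it has its origin 6 mm above.
- place_box: fixed plywood plate, place for the small red carton: 70 mm (x) by 88 mm (y), 6 mm thick; aluminium end stop across each y end (6 mm wide, top 12 mm above the bench, 76 mm clear between them), x sides open; a flat dark shadow in the middle shows its part's footprint. Origin at the centre of the underside, on the bench, z up; a part set on it has its origin 6 mm above.
- place_connector: fixed plywood plate, place for the connector half: 46 mm (x) by 78 mm (y), 6 mm thick; aluminium end stop across each y end (6 mm wide, top 12 mm above the bench, 66 mm clear between them), x sides open; a flat dark shadow in the middle shows its part's footprint. Origin at the centre of the underside, on the bench, z up; a part set on it has its origin 6 mm above.
- place_keys: fixed plywood plate, place for the hex key set: 34 mm (x) by 98 mm (y), 6 mm thick; aluminium end stop across each y end (6 mm wide, top 12 mm above the bench, 86 mm clear between them), x sides open; a flat dark shadow in the middle shows its part's footprint. Origin at the centre of the underside, on the bench, z up; a part set on it has its origin 6 mm above.
- place_tape: fixed round plywood disc, the place for the roll of tape: 68 mm across, 6 mm thick, no stops, with a flat round dark shadow 50 mm across in the middle. Origin at the centre of its underside, on the bench; z up. A thing set on it has its origin 6 mm above this one.

How it is judged:
At the end, for the whole second after the job is handed in: Each part rests still and upright (0.1 rad) on its own place: its origin within 12 mm horizontally of the place's centre and 3 to 9 mm above the place's origin, and, except the round tape, its long axis within 0.2 rad of the place's, either way round (horizontal distance between seal_carton and place_carton below 0.012 m and z of seal_carton in the frame of place_carton between 0.003 and 0.009 m and angle between each of seal_carton, red_box, connector_half, hex_keys, tape_black's own z axis and vertical below 0.1 rad and linear speed of each of seal_carton, red_box, connector_half, hex_keys, tape_black below 0.02 m/s and angle between the y axis of seal_carton and the y axis of place_carton, either way round below 0.2 rad and horizontal distance between red_box and place_box below 0.012 m and z of red_box in the frame of place_box between 0.003 and 0.009 m and angle between the y axis of red_box and the y axis of place_box, either way round below 0.2 rad and horizontal distance between connector_half and place_connector below 0.012 m and z of connector_half in the frame of place_connector between 0.003 and 0.009 m and angle between the y axis of connector_half and the y axis of place_connector, either way round below 0.2 rad and horizontal distance between hex_keys and place_keys below 0.012 m and z of hex_keys in the frame of place_keys between 0.003 and 0.009 m and angle between the y axis of hex_keys and the y axis of place_keys, either way round below 0.2 rad and horizontal distance between tape_black and place_tape below 0.012 m and z of tape_black in the frame of place_tape between 0.003 and 0.009 m); the robot touches nothing.
It fails at once if a part is toppled (tilted by more than 0.6 rad) (angle between any of seal_carton, red_box, connector_half, hex_keys, tape_black's own z axis and vertical above 0.6 rad).
It also fails if it takes over 128 s, if anything falls off the work surface, if the arm or the gripper's body presses on something with over 40 N, if the wrist force passes 120 N, or if a joint passes its speed limit or range.

## Robot

A 6-joint arm with a two-finger parallel gripper is mounted at the origin on the work surface; the furniture and walls round the work are solid. World frame = base frame: x ahead of the robot, y to its left, z up, the work surface at z = 0. Lengths are in m, angles in rad, forces in N, time in s.
With the tool pointing down it reaches from about 0.35 to 0.875 m from the base axis. Payload 15.5 kg.
Tool frame: the origin (TCP) lies on the mounting face of the last link; the fingertips stand 173 mm ahead of it and the grasp point (between the pads) lies 155 mm ahead of it; z points along the fingers, y is the line along which they close (so a half turn about z gives the same grasp; the last joint's range is limited). The gripper opens to 85 mm and grips with 20 to 120 N. Pads are 22 mm wide; open, the fingers measure 114 mm over their backs; the gripper's body (76 mm by 85 mm) begins 54 mm behind the grasp point. The pads swing forward as they close: fully open they stand 13 mm farther back than shut.
Start: joints at [-1.25, 0.494, 1.345, -0, 1.302, -0.096], TCP at [0.253, -0.571, 0.405] pointing down, gripper open.
Joint ranges: [-2.91, 2.91], [-0.82, 2.16], [0.22, 2.67], [-1.22, 4.37], [0.12, 2.79], [-3.08, 3.08]. Speed limits (rad/s): [1.89, 1.89, 2.57, 3.01, 3.01, 3.01].

## Interface

Orientations are given as a unit quaternion [x, y, z, w].
In Python, from bench import arm, vision gives the robot as it stands.
- The arm moves only by the shell command python3 -m creep 'ROWS' [FORCE]. ROWS is JSON, a list of rows, each a list of 5 numbers: the closure, from 0 (fully open) to 1 (shut), then the shift along the tool's x, y, z in units of 40 mm (1.0 is 40 mm), then the turn about the tool's z in rad. In form: [[fingers, dx, dy, dz, yaw], ...]. A call has 1 to 5 rows; each row is the pose to reach, as a shift and turn from the pose commanded when the call began, along the tool's axes at that moment; what a row does not reach only later rows make up. A row lasts 1/10 s, in which the tool goes at most 50 mm and 8.59 degrees, less where a joint would pass 70% of its speed; a pose out of reach is approached as far as the arm can. A call with a gripper value outside its range is refused whole. The fingers move at their own pace and stop on an object; FORCE is the grip in N (left out, the last holds). Time passes only in rows, so rows that repeat a pose let the fingers close. It gives the time, the measured TCP pose, the force, the opening and the grip force at its end, in the units of the state.
- arm.state(): the state, without advancing time (a new reading comes with each control period).
- vision.capture(name): name is "side" or "top"; returns the picture (420x560x3 uint8, red, green, blue); there is no depth.
- vision.camera_info(name): a dict with "K" (3x3 intrinsics, pixels), "k1" (the pictures are not rectified: a ray, as slopes to the right and down, at radius r is drawn at 1 + k1 r^2 times it, then the intrinsics apply), "world_from_camera" (4x4, takes a point from camera to world coordinates). Camera axes: x right, y up, looking along -z (the intrinsics and any distortion apply to the point x, -y, -z); pixel columns grow to the right and rows downward; lengths in m; the calibration is good to about 2 mm. A picture is of the moment at which its call begins. camera_info takes no time and is no camera call.
- arm.finish_job(): hands the job in; it is judged then, once.
The state is a dict: "clock": time; "q": joint angles; "joint_vel": joint speeds; "joint_torque": joint torques, N m; "eef_pos": TCP position; "tool_rot": TCP orientation; "wrist_force": force on the tool from outside, world axes, zero at the start; "ft_torque": the same for the moment, N m; "gripper_width": finger opening in m; "gripper_force": force on a finger pad.
Only numpy, scipy, OpenCV 4.12 (cv2) and the standard library are available. Lean on these libraries where they do the work, as an engineer would, in place of code of your own. Each camera call takes 0.05 s, during which the arm holds its last target. There are 200 camera calls.

## Working session

There is one attempt and no reset: what is moved stays moved. The work goes in short steps, Python scripts to look and compute and a shell command to move; the robot and the scene stay as the last step left them, time stands still between calls to the robot, and variables do not carry over. Pictures are saved under pics/ and viewed, at most 14 in all, crops included, and the job is handed in when it is done.

```bash
ls; mkdir -p pics
cat > h.py <<'E'
import numpy as np, cv2
from bench import arm, vision
def cap(name,fn):
    im=vision.capture(name); cv2.imwrite('pics/'+fn,cv2.cvtColor(im,cv2.COLOR_RGB2BGR)); return im
def ray(name,uv):
    c=vision.camera_info(name);K=np.array(c['K'],float);T=np.array(c['world_from_camera'])
    uv=np.atleast_2d(np.array(uv,float));p=np.stack([(uv[:,0]-K[0,2])/K[0,0],(uv[:,1]-K[1,2])/K[1,1]],1)
    q=p.copy()
    for _ in range(20): q=p/(1+c['k1']*(q**2).sum(1,keepdims=True))
    d=np.c_[q[:,0],-q[:,1],-np.ones(len(q))]@T[:3,:3].T
    return T[:3,3],d
def onz(name,uv,z):
    o,d=ray(name,uv); return o+d*((z-o[2])/d[:,2])[:,None]
def proj(name,P):
    c=vision.camera_info(name);K=np.array(c['K'],float);T=np.array(c['world_from_camera'])
    x=(np.atleast_2d(P)-T[:3,3])@T[:3,:3]; s=np.stack([x[:,0]/-x[:,2],-x[:,1]/-x[:,2]],1)
    s=s*(1+c['k1']*(s**2).sum(1,keepdims=True)); return s@np.diag([K[0,0],K[1,1]])+K[:2,2]
def tri(n1,u1,n2,u2):
    o1,d1=ray(n1,u1);o2,d2=ray(n2,u2);out=[]
    for a,b in zip(d1,d2):
        s=np.linalg.lstsq(np.stack([a,-b],1),o2-o1,rcond=None)[0]
        p,q=o1+s[0]*a,o2+s[1]*b; out.append(np.r_[(p+q)/2,np.linalg.norm(p-q)])
    return np.array(out)
E
python3 - <<'E'
from h import *
cap('side','s0.png');cap('top','t0.png')
for n in('side','top'):
    c=vision.camera_info(n);print(n,np.round(c['K'],1).tolist(),c['k1'],np.round(c['world_from_camera'],3).tolist())
s=arm.state();print({k:np.round(v,3).tolist() for k,v in s.items()})
E
```

```text
pics
side [[391.5, 0.0, 280.0], [0.0, 391.5, 203.6], [0.0, 0.0, 1.0]] -0.07519952965942849 [[-0.997, -0.013, 0.072, 0.612], [0.07, -0.453, 0.889, 0.827], [0.021, 0.891, 0.453, 0.509], [0.0, 0.0, 0.0, 1.0]]
top [[493.7, 0.0, 270.9], [0.0, 493.7, 206.4], [0.0, 0.0, 1.0]] 0.03760853126273465 [[0.004, 0.994, -0.112, 0.412], [-1.0, 0.005, 0.01, 0.017], [0.011, 0.112, 0.994, 1.42], [0.0, 0.0, 0.0, 1.0]]
{'clock': 0.1, 'q': [-1.25, 0.494, 1.346, 0.0, 1.303, -0.095], 'joint_vel': [0.002, -0.002, -0.001, 0.001, -0.0, -0.001], 'joint_torque': [-0.0, -88.359, -38.456, -0.0, 0.005, -0.0], 'eef_pos': [0.253, -0.571, 0.404], 'tool_rot': [0.978, 0.207, -0.0, -0.001], 'wrist_force': [1.16, -0.304, -0.746], 'ft_torque': [0.018, -0.031, -0.017], 'gripper_force': 0.0, 'gripper_width': 0.085}
```

View pics/s0.png

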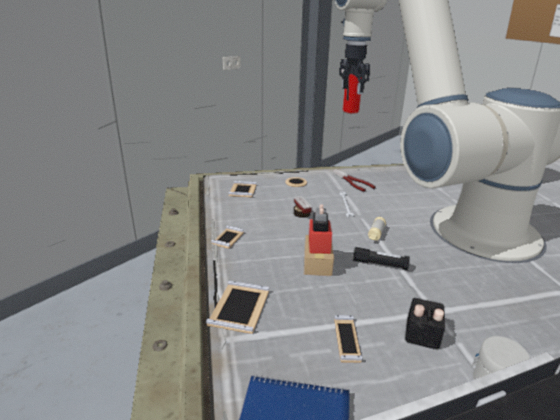

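View pics/t0.png

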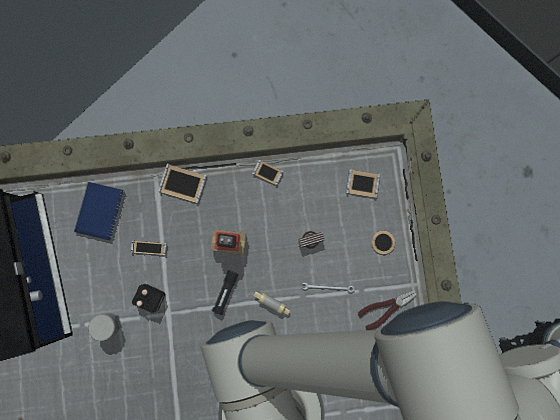

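The side view shows the tall pile at (319,245) and the low pile at (302,208). The places there are carton (240,306), keys (347,339), connector (228,237), box (242,189) and tape (296,182). The top view shows the same: piles at (229,241) and (312,240), places at (184,183), (149,248), (268,172), (364,183) and (383,242).

Run:
```python
from h import *
t=cv2.imread('pics/t0.png');s=cv2.imread('pics/s0.png')
a=cv2.resize(t[150:270,120:410],None,fx=2.7,fy=2.7,interpolation=cv2.INTER_CUBIC)
cv2.imwrite('pics/tc.png',a)
b=cv2.resize(s[170:360,205:365],None,fx=3.1,fy=3.1,interpolation=cv2.INTER_CUBIC);cv2.imwrite('pics/sc.png',b)
g=t.max(2)
for n,(u,v) in dict(carton=(184,183),keys=(149,248),conn=(268,172),box=(364,183),tape=(383,242)).items():
    w=26; roi=g[v-w:v+w,u-w:u+w]; m=(roi<55).astype(np.uint8)
    k,l,st,c=cv2.connectedComponentsWithStats(m); i=l[w,w]
    if i==0: print(n,'bg',roi[w,w]);continue
    pts=np.argwhere(l==i)[:,::-1]+[u-w,v-w]
    P=onz('top',pts,0.006)[:,:2]; 
    r=cv2.minAreaRect((P*1000).astype(np.float32)); ev,V=np.linalg.eigh(np.cov(P.T)); 
    print(n,st[i],np.round(P.mean(0),4),'rect',np.round(r[0],1),np.round(r[1],1),r[2],'long axis deg',np.round(np.degrees(np.arctan2(V[1,1],V[0,1]))%180,1),np.round(np.sqrt(12*ev)*1000,1))
```

```text
carton [  7  13  35  27 602] [0.6387 0.2584] rect [638.7 258.2] [88.  57.3] 73.47505950927734 long axis deg 72.9 [57.5 88. ]
keys [ 13  21  25  10 218] [0.4525 0.3499] rect [452.6 350. ] [68.7 24.9] 85.75498962402344 long axis deg 86.4 [25.4 69.2]
conn [ 17  18  19  17 172] [0.6722 0.0121] rect [671.7  12. ] [45.6 31.6] 63.929779052734375 long axis deg 63.1 [31.9 46.5]
box [ 14  18  22  17 283] [ 0.6415 -0.2632] rect [ 641.5 -263.2] [56.3 42.1] 80.65438842773438 long axis deg 79.9 [42.7 56.6]
tape [ 18  18  16  17 215] [ 0.4709 -0.3187] rect [ 471.1 -317.6] [42.9 46. ] 88.79412841796875 long axis deg 179.5 [39.9 42.6]
```

View pics/tc.png

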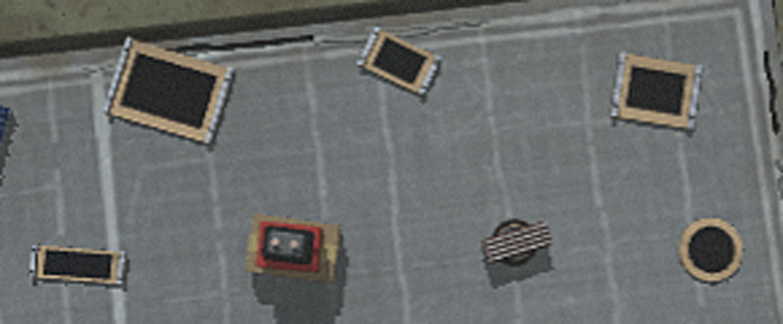

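View pics/sc.png

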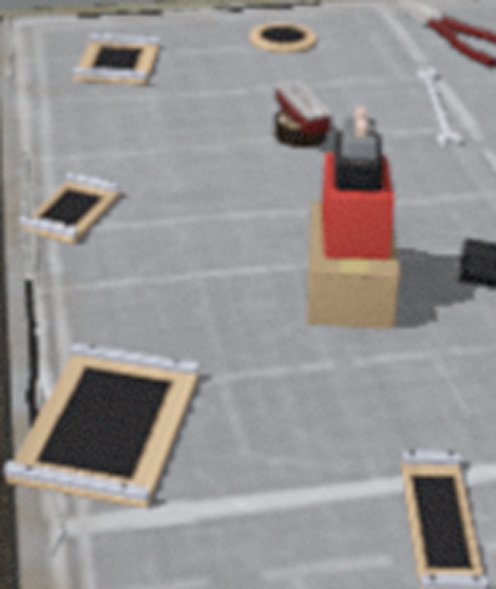

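```bash
cat >> h.py <<'E'
def rect(P):
    P=np.asarray(P)[:,:2]; h=cv2.convexHull((P*1000).astype(np.float32)); r=cv2.minAreaRect(h)
    b=cv2.boxPoints(r); e=[b[1]-b[0],b[2]-b[1]]; L=max(e,key=np.linalg.norm)
    return np.round(r[0],1), np.round(sorted(r[1]),1), round(float(np.degrees(np.arctan2(L[1],L[0]))%180),1)
def comp(m,u,v,w=26):
    mm=np.zeros(m.shape,np.uint8); mm[v-w:v+w,u-w:u+w]=m[v-w:v+w,u-w:u+w]
    k,l,st,c=cv2.connectedComponentsWithStats(mm,connectivity=8); i=1+np.argmax(st[1:,4]); return np.argwhere(l==i)[:,::-1]
def px_edges(p): # pixel squares' corners
    return np.concatenate([p+d for d in ([-.5,-.5],[.5,-.5],[-.5,.5],[.5,.5])])
E
python3 - <<'E'
from h import *
t=cv2.imread('pics/t0.png');s=cv2.imread('pics/s0.png')
# place heights from both views
tc=dict(carton=(184,183),keys=(149,248),conn=(268,172),box=(364,183),tape=(383,242))
sc=dict(carton=(240,306),keys=(347,339),conn=(228,237),box=(242,189),tape=(296,182))
for n in tc:
    a=comp((t.max(2)<55),*tc[n]); b=comp((s.max(2)<55),*sc[n],w=30 if n=='carton' else 14 if n!='keys' else 22)
    print(n,len(a),len(b),np.round(tri('top',[a.mean(0)],'side',[b.mean(0)])*1000,1), 'z6:',rect(onz('top',px_edges(a),.006)))
hsv=cv2.cvtColor(t,cv2.COLOR_BGR2HSV);H,S,V=cv2.split(hsv)
red=((H<8)|(H>172))&(S>120)&(V>60)
p=comp(red,229,241,22);print('red',rect(onz('top',px_edges(p),.095)),p.min(0),p.max(0))
tan=(H>10)&(H<28)&(S>60)&(V>50)
p=comp(tan|red,229,241,28);print('carton',rect(onz('top',px_edges(p),.045)),p.min(0),p.max(0))
for y in range(228,262): print(y,' '.join('%3d/%3d'%(V[y,x],S[y,x]) for x in range(210,248,2)))
E
```

```text
carton 602 871 [[639.5 258.7   4.2   1. ]] z6: (array([638.7, 258.2]), array([60.9, 91.6]), 73.5)
keys 218 343 [[453.  349.9   5.4   1. ]] z6: (array([452.6, 350. ]), array([27.9, 71.8]), 85.8)
conn 238 89 [[699.6  14.9  14.7  56.1]] z6: (array([730.9,  12.4]), array([ 18.7, 154.5]), 96.8)
box 283 54 [[ 6.41e+02 -2.63e+02  7.20e+00  5.00e-01]] z6: (array([ 641.6, -263.2]), array([45.5, 59.6]), 80.7)
tape 215 30 [[ 4.708e+02 -3.187e+02  5.900e+00  1.000e-01]] z6: (array([ 471.1, -317.6]), array([45.7, 48.9]), 178.8)
red (array([468.4, 121.6]), array([47.3, 63.9]), 84.5) [215 232] [238 250]
carton (array([468.7, 121.3]), array([61.8, 94.8]), 82.1) [211 229] [245 254]
228 116/ 13 114/ 11 116/ 22 118/ 17 115/ 20 113/ 18 110/ 14 116/ 13 117/ 15 108/ 14 115/ 16 116/ 13 112/ 11 110/ 16 116/ 18 137/ 15 123/ 17 118/ 11 120/ 13
229 118/ 15 114/ 13 123/ 48 127/ 60 119/ 11 107/ 19 115/ 20 115/ 20 117/ 20 111/ 11 113/ 16 114/  9 116/ 11 119/ 11 119/ 13 131/ 12 122/ 13 122/ 15 115/ 11
230 116/ 11 120/ 23 125/ 78 130/ 76 128/ 78 134/ 84 133/ 61 119/ 24  95/  3 124/ 19 119/ 15 116/ 13 117/ 13 116/ 1
[... 4177 characters left out ...]
/ 10  69/  7  79/ 19  71/  7  73/ 17  73/ 14  74/ 14  77/  7  73/ 10  69/ 11
258 113/  9 115/ 18  89/  9  76/ 17  72/ 21  72/ 11  77/ 23  76/  3  71/ 11  73/ 10  75/  3  79/  6  70/ 11  75/  3  72/ 14  69/ 11  78/  7  80/ 10  74/ 10
259 116/ 13 114/  9  92/  8  71/  7  76/ 10  80/ 10  77/ 10  77/ 17  72/ 18  72/ 21  68/ 11  71/  4  72/ 11  68/  8  73/ 10  77/ 10  80/ 10  75/ 10  70/ 11
260 118/ 13 121/ 13 124/ 12  71/  4  77/ 13  73/ 21  83/  9  75/ 10  77/ 23  74/  7  75/ 10  74/ 10  72/ 14  74/ 10  75/ 14  74/ 17  80/ 13  77/ 17  73/ 10
261 118/ 17 116/ 11 117/ 13  70/ 18  71/ 14  69/  4  78/  7  77/ 10  67/  4  75/ 14  70/ 15  76/ 17  70/ 11  71/ 11  71/ 18  71/ 22  75/ 14  73/ 14  72/ 11
```

Run:
```python
import cv2
t=cv2.imread('pics/t0.png');s=cv2.imread('pics/s0.png')
import numpy as np
f=lambda im,x0,y0,x1,y1,k:cv2.resize(im[y0:y1,x0:x1],None,fx=k,fy=k,interpolation=cv2.INTER_NEAREST)
a=f(t,205,220,255,270,8);b=f(t,290,220,340,270,8);
cv2.imwrite('pics/z.png',np.hstack([a,b]))
c=f(s,285,195,345,280,7);cv2.imwrite('pics/zs.png',c)
```

```text
(no output)
```

View pics/z.png

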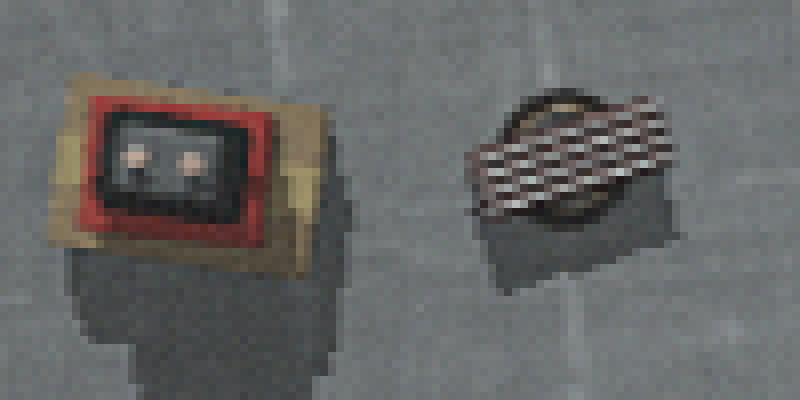

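View pics/zs.png

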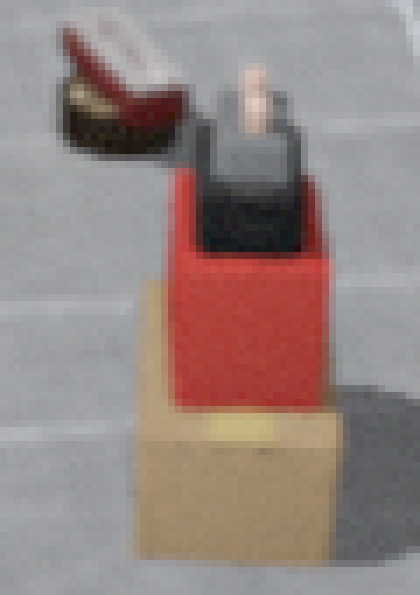

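The zoom shows the connector base's corners in the top view at about (103,103), (250,122), (240,225) and (92,212) of the crop. The red box's left edge runs (93,97)-(80,232), the carton's (70,75)-(50,245), and the keys' corners are at (468,155), (658,97), (673,157) and (485,215).

Run:
```python
from h import *
T=lambda l,off=0:[((x-off)/8+(205 if not off else 290)-.5,y/8+220-.5) for x,y in l]
S=lambda l:[(x/7+285-.5,y/7+195-.5) for x,y in l]
mm=lambda a:np.round(np.array(a)*1000,1).tolist()
print('red',mm(tri('top',T([(93,97),(80,232)]),'side',S([(170,255),(328,258)]))))
print('conn',mm(tri('top',T([(103,103),(92,212)]),'side',S([(198,190),(303,190)]))))
print('cart',mm(tri('top',T([(70,75),(50,245)]),'side',S([(137,443),(340,443)]))))
k=[(468,155),(658,97),(673,157),(485,215)]
print('keys c',mm(tri('top',T([np.mean(k,0)],400),'side',S([(125,62)]))))
for n,c,z,o in (('conn',[(103,103),(250,122),(240,225),(92,212)],.117,0),('red',[(93,97),(272,112),(262,245),(80,232)],.095,0),('carton',[(70,75),(328,105),(305,278),(50,245)],.045,0),('keys',k,.037,400)):
    print(n,rect(onz('top',T(c,o),z)))
# pins
print('pins',mm(tri('top',T([(164,160)]),'side',S([(255,95)]))))
# conn place
t=cv2.imread('pics/t0.png');a=comp(t.max(2)<55,268,172,13);print('pconn',rect(onz('top',px_edges(a),.006)))
# tape: ring ends visible above & below the keys
b=onz('top',T([(563,88),(570,230),(508,130),(628,195)],400),.019);print('tape',mm(b))
```

```text
red [[495.1, 148.7, 99.5, 4.8], [449.7, 152.3, 99.7, 3.8]]
conn [[489.7, 143.9, 118.7, 0.1], [456.6, 146.3, 119.1, 5.6]]
cart [[504.9, 162.7, 43.6, 2.3], [445.6, 168.3, 45.7, 1.8]]
keys c [[476.7, -110.3, 31.1, 1.3]]
conn (array([469.8, 121.3]), array([35.9, 48.8]), 85.2)
red (array([468.4, 121.3]), array([45.2, 60.9]), 86.1)
carton (array([468.7, 121.2]), array([60.4, 90.4]), 83.6)
keys (array([ 477.1, -110.1]), array([21.7, 70.4]), 107.2)
pins [[470.4, 122.0, 137.9, 0.7]]
pconn (array([671.7,  12. ]), array([35.6, 49.5]), 63.9)
tape [[502.0, -108.8, 19.0], [451.8, -111.0, 19.0], [487.0, -89.2, 19.0], [464.2, -131.6, 19.0]]
```

```bash
cat > go.py <<'E'
import sys,numpy as np
from scipy.spatial.transform import Rotation as R
from bench import arm
# usage: go.py x y tipz(mm) longaxis_deg
x,y,z,a=map(float,sys.argv[1:5]); s=arm.state(); M=R.from_quat(s['tool_rot']).as_matrix()
d=(np.array([x,y,z+173])/1000-s['eef_pos'])@M/.04
phi=np.degrees(np.arctan2(M[1,0],M[0,0])); dy=(phi-a+90)%180-90
print('d',np.round(d,3),'yaw',round(np.radians(dy),3),'rows',round(np.linalg.norm(d)*40/50,1),abs(dy)/8.59,'q6',round(s['q'][5],2),'clock',s['clock'],'tip',np.round((s['eef_pos']-[0,0,.173])*1000,1),'phi',round(phi%180,1),'w',s['gripper_width'],'F',np.round(s['wrist_force'],1))
E
python3 go.py 469.8 121.3 200 85.5
```

```text
d [ 11.966 -13.639   0.796] yaw -1.075 rows 14.5 7.173448516109829 q6 -0.1 clock 0.1 tip [ 253.  -571.4  231.2] phi 23.9 w 0.08535473268959638 F [ 1.2 -0.3 -0.7]
```

```bash
python3 -m creep '[[0,0.8,-0.9,0,-0.1],[0,1.6,-1.8,0,-0.2],[0,2.4,-2.7,0,-0.3],[0,3.2,-3.6,0,-0.4],[0,4,-4.5,0,-0.5]]' 40; python3 go.py 469.8 121.3 200 85.5
```

```text
clock: 0.6
eef_pos: [0.3265, -0.3402, 0.4045]
tool_rot: [0.896, 0.444, 0.0, -0.0]
wrist_force: [0.6, -0.3, 0.6]
gripper_width: 0.0855
gripper_force: 0.0
d [11.351 -4.135  0.791] yaw -0.572 rows 9.7 3.8135390413655696 q6 -0.28 clock 0.6 tip [ 326.5 -340.2  231.5] phi 52.7 w 0.08554920077187134 F [ 0.6 -0.3  0.6]
```

```bash
python3 -m creep '[[0,1.1,-0.4,0,-0.1],[0,2.2,-0.8,0,-0.2],[0,3.3,-1.2,0,-0.3],[0,4.4,-1.6,0,-0.4],[0,5.5,-2,0.4,-0.5]]' >/dev/null; python3 go.py 469.8 121.3 170 85.5
```

```text
d [6.169 0.895 1.166] yaw -0.072 rows 5.1 0.4780770125390124 q6 -0.28 clock 1.1 tip [ 397.3 -117.2  216.8] phi 81.4 w 0.0854025193199265 F [ 1.9 -0.1 -0.6]
```

```bash
python3 -m creep '[[0,1.2,0.18,0.2,-0.07],[0,2.4,0.36,0.4,-0.07],[0,3.6,0.54,0.6,-0.07],[0,4.8,0.72,0.8,-0.07],[0,6.0,0.9,1,-0.07]]' >/dev/null;python3 -m creep '[[0,0.1,0,0,0],[0,0.1,0,0,0]]' >/dev/null; python3 go.py 469.8 121.3 98 85.5
```

```text
d [0.086 0.005 1.93 ] yaw -0.003 rows 1.5 0.01807359403632071 q6 0.2 clock 1.8 tip [469.4 117.9 175.2] phi 85.3 w 0.08530080397958484 F [ 0.   0.2 -0.9]
```

```bash
python3 -m creep '[[0,0.08,0,0.8,0],[0,0.08,0,1.6,0],[0,0.08,0,1.93,0],[0,0.08,0,1.93,0]]' >/dev/null; python3 -m creep '[[1,0,0,0,0],[1,0,0,0,0],[1,0,0,0,0],[1,0,0,0,0],[1,0,0,0,0]]' 30 >/dev/null;python3 -m creep '[[1,0,0,0,0],[1,0,0,0,0],[1,0,0,0,0]]'; python3 go.py 469.8 121.3 98 85.5
```

```text
clock: 3.0
eef_pos: [0.47, 0.1199, 0.2725]
tool_rot: [0.736, 0.677, 0.001, 0.001]
wrist_force: [-1.3, -2.2, 12.4]
gripper_width: 0.034
gripper_force: 28.4
d [ 0.035 -0.009  0.036] yaw -0.005 rows 0.0 0.0354050640564193 q6 0.21 clock 3.0 tip [470.  119.9  99.5] phi 85.2 w 0.03403900227403959 F [-1.3 -2.2 12.4]
```

```bash
python3 -m creep '[[1,0,0,-0.4,0],[1,0,0,-1,0],[1,0,0,-1.6,0],[1,0,0,-2,0]]' 40; python3 go.py 671 10.5 60 63.7
```

```text
clock: 3.4
eef_pos: [0.4699, 0.12, 0.3534]
tool_rot: [0.736, 0.677, 0.001, 0.001]
wrist_force: [-0.6, 0.5, -0.7]
gripper_width: 0.0336
gripper_force: 40.3
d [-2.308  5.235  3.018] yaw 0.375 rows 5.2 2.5024368503440315 q6 0.21 clock 3.4 tip [469.9 120.  180.4] phi 85.2 w 0.03358666243643161 F [-0.6  0.5 -0.7]
```

```bash
python3 -m creep '[[1,-0.5,1.05,0.2,0.1],[1,-0.95,2.1,0.5,0.2],[1,-1.4,3.15,0.8,0.3],[1,-1.85,4.2,1.1,0.375],[1,-2.3,5.2,1.4,0.375]]' >/dev/null; python3 -m creep '[[1,0,0,0.2,0],[1,0,0,0.2,0]]'; python3 go.py 671 10.5 12 63.7; python3 -c "
from h import *
print(onz('top',[(268,157),(268,142),(268,128)],0.0)); cap('side','s1.png')"
```

```text
clock: 4.1
eef_pos: [0.6692, 0.0104, 0.2861]
tool_rot: [0.85, 0.527, -0.001, -0.001]
wrist_force: [0.2, -0.0, -0.4]
gripper_width: 0.0332
gripper_force: 40.3
d [0.025 0.045 2.528] yaw -0.001 rows 2.0 0.0048836483106603976 q6 0.39 clock 4.1 tip [669.2  10.4 113.1] phi 63.7 w 0.03318902495260385 F [ 0.2 -0.  -0.4]
[[0.7180119  0.01106561 0.        ]
 [0.76280247 0.01126124 0.        ]
 [0.804853   0.01144437 0.        ]]
```

View pics/s1.png

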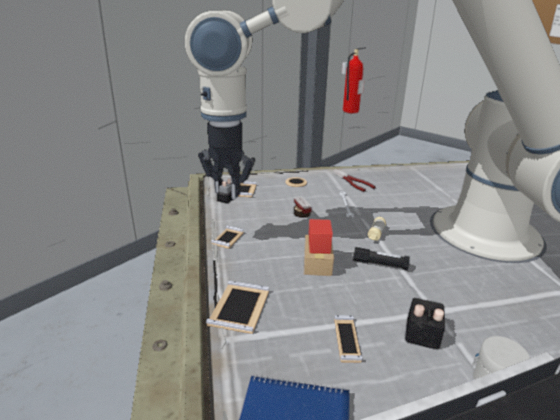

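The picture shows the connector gripped upright at (226,190), above its plate at (228,237), with the red box undisturbed at (319,235). Next I lower it.

```bash
python3 -m creep '[[1,0.02,0.04,0.8,0],[1,0.02,0.04,1.6,0],[1,0.02,0.04,2.2,0],[1,0.02,0.04,2.4,0],[1,0.02,0.04,2.5,0]]'; python3 -m creep '[[1,0,0,0.04,0],[1,0,0,0.04,0]]';python3 go.py 671 10.5 11 63.7
```

```text
clock: 4.65
eef_pos: [0.6707, 0.0114, 0.1879]
tool_rot: [0.849, 0.528, -0.0, -0.0]
wrist_force: [-0.1, 0.5, -0.3]
gripper_width: 0.0334
gripper_force: 40.4
clock: 4.85
eef_pos: [0.6714, 0.011, 0.1872]
tool_rot: [0.849, 0.528, 0.001, 0.0]
wrist_force: [0.8, -0.3, -0.8]
gripper_width: 0.0334
gripper_force: 40.4
d [-0.015 -0.004  0.079] yaw 0.0 rows 0.1 0.0013310102786184992 q6 0.39 clock 4.85 tip [671.4  11.   14.2] phi 63.7 w 0.03338999006718909 F [ 0.8 -0.3 -0.8]
```

```bash
python3 -m creep '[[1,0,0,0.05,0],[1,0,0,0.05,0]]'|grep -E 'pos|wrist'; python3 -m creep '[[1,0,0,0.04,0],[1,0,0,0.04,0]]'|grep -E 'pos|wrist'
```

```text
eef_pos: [0.6712, 0.0108, 0.1844]
wrist_force: [-0.0, 0.4, -0.9]
eef_pos: [0.6713, 0.0108, 0.1835]
wrist_force: [-5.3, 0.0, 16.3]
```

```bash
python3 -m creep '[[0.35,0,0,0,0],[0.35,0,0,0,0],[0.35,0,0,0,0],[0.35,0,0,0,0]]'|grep -E 'wrist|width'; python3 -m creep '[[0.35,0,0,-0.5,0],[0.35,0,0,-1.5,0],[0.35,0,0,-2.5,0],[0,0,0,-2.7,0]]'|grep -E 'pos|wrist|width'; python3 go.py 468.4 121.3 130 85.3
```

```text
wrist_force: [0.0, 0.4, -0.1]
gripper_width: 0.0553
eef_pos: [0.6723, 0.0108, 0.2949]
wrist_force: [1.2, 0.5, 0.0]
gripper_width: 0.0684
d [ 0.22  -5.792 -0.236] yaw -0.377 rows 4.6 2.5137843394262527 q6 0.39 clock 6.05 tip [672.3  10.8 121.9] phi 63.7 w 0.06842488522788397 F [1.2 0.5 0. ]
```

```bash
python3 -m creep '[[0,0.05,-1.1,-0.2,-0.1],[0,0.1,-2.3,-0.3,-0.2],[0,0.15,-3.5,-0.3,-0.3],[0,0.2,-4.6,-0.3,-0.377],[0,0.22,-5.79,-0.3,-0.377]]' >/dev/null; python3 -m creep '[[0,0,0,0,0],[0,0,0,0,0]]'>/dev/null; python3 go.py 468.4 121.3 58 85.3
python3 -c "
from h import *
cap('top','t1.png')"
```

```text
d [-0.009  0.04   1.784] yaw 0.001 rows 1.4 0.009017706074033287 q6 0.21 clock 6.75 tip [466.8 121.8 129.4] phi 85.4 w 0.08556318532933624 F [ 1.4  0.6 -1. ]
```

```bash
python3 -m creep '[[0,0,0.03,0.7,0],[0,0,0.03,1.4,0],[0,0,0.03,1.78,0],[0,0,0.03,1.78,0]]' |grep wrist; python3 -m creep '[[1,0,0,0,0],[1,0,0,0,0],[1,0,0,0,0],[1,0,0,0,0],[1,0,0,0,0]]' 30 >/dev/null;python3 -m creep '[[1,0,0,0,0],[1,0,0,0,0]]' 40; python3 go.py 641.6 -263.2 80 80.2
```

```text
wrist_force: [-0.8, -1.1, 0.0]
clock: 7.9
eef_pos: [0.469, 0.1212, 0.2321]
tool_rot: [0.735, 0.678, 0.001, 0.001]
wrist_force: [-0.1, -2.0, 6.9]
gripper_width: 0.0446
gripper_force: 39.7
d [-9.224  5.088 -0.516] yaw 0.089 rows 8.4 0.5938562715823401 q6 0.21 clock 7.9 tip [469.  121.2  59.1] phi 85.3 w 0.044640169450602944 F [-0.1 -2.   6.9]
```

```bash
python3 -m creep '[[1,0,0,-0.3,0],[1,0,0,-0.8,0],[1,0,0,-1.4,0],[1,0,0,-1.8,0]]' >/dev/null; python3 -m creep '[[1,-0.9,0.5,0,0.02],[1,-1.9,1.05,0,0.04],[1,-2.9,1.6,0,0.06],[1,-3.9,2.15,0,0.08],[1,-4.8,2.65,0,0.089]]' ; python3 go.py 641.6 -263.2 80 80.2
```

```text
clock: 8.8
eef_pos: [0.5591, -0.0809, 0.3039]
tool_rot: [0.765, 0.644, 0.0, 0.001]
wrist_force: [1.3, 1.0, -1.1]
gripper_width: 0.0444
gripper_force: 41.4
d [-4.135  2.811  1.276] yaw -0.001 rows 4.1 0.007859435925989457 q6 -0.08 clock 8.8 tip [559.1 -80.9 130.9] phi 80.1 w 0.044435910110838764 F [ 1.3  1.  -1.1]
```

```bash
python3 -m creep '[[1,-0.9,0.6,0.2,0],[1,-1.8,1.2,0.4,0],[1,-2.7,1.8,0.7,0],[1,-3.5,2.4,1,0],[1,-4.13,2.81,1.27,0]]' >/dev/null; python3 -m creep '[[1,0,0,0,0],[1,0,0,0,0]]' >/dev/null; python3 go.py 641.6 -263.2 21 80.2
```

```text
d [-0.048  0.025  1.456] yaw -0.001 rows 1.2 0.006146071102465118 q6 -0.3 clock 9.5 tip [ 641.  -261.2   79.3] phi 80.1 w 0.04448773995787757 F [ 0.   0.7 -1.8]
```

```bash
python3 -m creep '[[1,-0.04,0.02,0.6,0],[1,-0.04,0.02,1.1,0],[1,-0.04,0.02,1.4,0],[1,-0.04,0.02,1.43,0],[1,-0.04,0.02,1.43,0]]'|grep -E 'pos|wrist'; python3 -m creep '[[1,0,0,0.04,0],[1,0,0,0.04,0]]'|grep -E 'pos|wrist'; python3 go.py 641.6 -263.2 20 80.2
```

```text
eef_pos: [0.6418, -0.262, 0.1958]
wrist_force: [-0.8, -0.3, -1.1]
eef_pos: [0.6419, -0.2624, 0.1943]
wrist_force: [0.1, 0.5, -1.3]
d [-0.02  -0.004  0.032] yaw 0.0 rows 0.0 0.0010745613262183385 q6 -0.3 clock 10.2 tip [ 641.9 -262.4   21.3] phi 80.2 w 0.044668376330715374 F [ 0.1  0.5 -1.3]
```

```bash
python3 -m creep '[[1,0,0,0.04,0],[1,0,0,0.04,0]]'|grep -E 'pos|wrist'; python3 go.py 641.6 -263.2 20 80.2
```

```text
eef_pos: [0.6419, -0.2625, 0.1931]
wrist_force: [-2.8, 1.2, 9.4]
d [-0.017 -0.005  0.003] yaw 0.0 rows 0.0 0.0001976546352666732 q6 -0.3 clock 10.4 tip [ 641.9 -262.5   20.1] phi 80.2 w 0.04460340588839527 F [-2.8  1.2  9.4]
```

```bash
python3 -m creep '[[0.2,0,0,0,0],[0.2,0,0,0,0],[0.2,0,0,0,0],[0.2,0,0,0,0]]'|grep -E 'wrist|width'; python3 -m creep '[[0.2,0,0,-0.5,0],[0.2,0,0,-1.3,0],[0.2,0,0,-2.2,0],[0.2,0,0,-2.7,0]]'|grep -E 'pos|wrist|width'; python3 go.py 477 -110 90 107.2
```

```text
wrist_force: [0.3, 0.5, 0.1]
gripper_width: 0.0683
eef_pos: [0.6421, -0.2626, 0.3027]
wrist_force: [1.0, -0.1, -0.2]
gripper_width: 0.0682
d [ 3.058 -4.718  0.977] yaw -0.471 rows 4.6 3.143035968964165 q6 -0.3 clock 11.2 tip [ 642.1 -262.6  129.7] phi 80.2 w 0.06823446867514765 F [ 1.  -0.1 -0.2]
```

```bash
python3 -m creep '[[0.2,0.6,-0.9,0,-0.1],[0.2,1.2,-1.8,0,-0.2],[0.2,1.8,-2.8,0.3,-0.3],[0.2,2.4,-3.8,0.6,-0.4],[0.2,3.06,-4.72,0.97,-0.471]]' >/dev/null; python3 -m creep '[[0.2,0,0,0,0],[0.2,0,0,0,0]]' >/dev/null; python3 go.py 477 -110 24 107.2; python3 -c "
from h import *
cap('top','t2.png');cap('side','s2.png')
t=cv2.imread('pics/t2.png');s=cv2.imread('pics/s2.png')
cv2.imwrite('pics/v2.png',np.hstack([cv2.resize(t[140:280,230:410],None,fx=2.2,fy=2.2),cv2.resize(s[140:280,205:365],None,fx=2.2,fy=2.2)]))"
```

```text
d [-0.024  0.012  1.604] yaw 0.0 rows 1.3 0.0012767672075059682 q6 -0.65 clock 11.9 tip [ 476.3 -109.3   88.2] phi 107.2 w 0.0681849416114128 F [0.6 0.2 0.1]
```

View pics/v2.png

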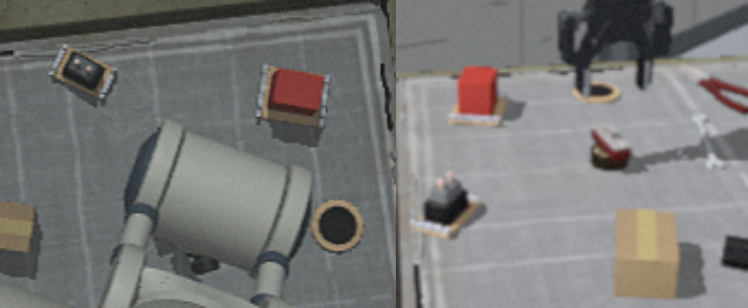

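Connector and red box both sit on their plates, and the gripper is above the keys. Next: grasp the keys.

```bash
python3 -m creep '[[0.2,-0.02,0,0.7,0],[0.2,-0.02,0,1.3,0],[0.2,-0.02,0,1.55,0],[0.2,-0.02,0,1.55,0]]' |grep wrist; python3 -m creep '[[1,0,0,0,0],[1,0,0,0,0],[1,0,0,0,0],[1,0,0,0,0],[1,0,0,0,0]]' 30 >/dev/null;python3 -m creep '[[1,0,0,0,0],[1,0,0,0,0]]' 40; python3 go.py 452.6 350 90 86
```

```text
wrist_force: [-0.1, -1.1, -0.4]
clock: 13.1
eef_pos: [0.477, -0.1106, 0.2]
tool_rot: [0.593, 0.805, 0.0, 0.001]
wrist_force: [-1.3, -0.8, 10.0]
gripper_width: 0.0244
gripper_force: 40.0
d [11.178  2.823 -1.582] yaw 0.37 rows 9.3 2.466968095344736 q6 -0.65 clock 13.1 tip [ 477.  -110.6   27. ] phi 107.2 w 0.02440136357469606 F [-1.3 -0.8 10. ]
```

```bash
python3 -m creep '[[1,0,0,-0.2,0],[1,0,0,-0.6,0],[1,0,0,-1.2,0],[1,0,0,-1.9,0],[1,0,0,-2,0]]' ; python3 -m creep '[[1,1.1,0.28,0,0.08],[1,2.2,0.56,0,0.16],[1,3.3,0.84,0,0.24],[1,4.4,1.12,0,0.32],[1,5.5,1.4,0,0.37]]' >/dev/null; python3 go.py 452.6 350 90 86
```

```text
clock: 13.6
eef_pos: [0.4773, -0.1106, 0.2822]
tool_rot: [0.593, 0.805, 0.001, 0.002]
wrist_force: [-0.6, 0.4, -2.9]
gripper_width: 0.0247
gripper_force: 39.7
d [ 5.761 -0.725  0.406] yaw -0.004 rows 4.7 0.023847399281126253 q6 0.2 clock 14.1 tip [464.6 118.  106.2] phi 85.8 w 0.025088786679395965 F [ 0.8  0.8 -1.7]
```

```bash
python3 -m creep '[[1,1.1,-0.14,0,0],[1,2.2,-0.28,0,0],[1,3.3,-0.42,0,0],[1,4.5,-0.57,0,0],[1,5.72,-0.73,0.4,0]]' >/dev/null; python3 -m creep '[[1,0,0,0.4,0],[1,0,0,0.4,0],[1,0,0,0.4,0]]' >/dev/null; python3 go.py 452.6 350 16 86; python3 -c "
from h import *
cap('top','t3.png');cap('side','s3.png')
t=cv2.imread('pics/t3.png');s=cv2.imread('pics/s3.png')
cv2.imwrite('pics/v3.png',np.hstack([cv2.resize(t[150:290,110:350],(480,280)),cv2.resize(s[190:390,260:460],(280,280))]))"
```

```text
d [0.143 0.008 1.466] yaw -0.0 rows 1.2 0.002067437276604121 q6 0.62 clock 14.9 tip [452.  344.4  74.6] phi 86.0 w 0.024617032932047915 F [ 0.4 -1.2 -0.5]
```

View pics/v3.png

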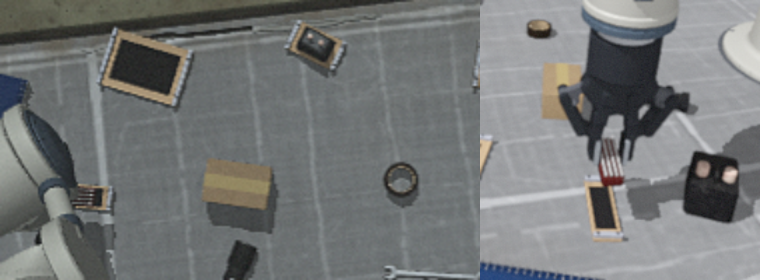

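The keys hang level in the gripper just above their plate, and the tape is bare at its old spot. The black box beside the plate means opening only a little here.

```bash
python3 -m creep '[[1,0.1,0,0.5,0],[1,0.14,0,1,0],[1,0.14,0,1.4,0],[1,0.14,0,1.45,0],[1,0.14,0,1.45,0]]'|grep -E 'pos|wrist'; python3 -m creep '[[1,0,0,0.04,0],[1,0,0,0.04,0]]'|grep -E 'pos|wrist'; python3 go.py 452.6 350 14 86
```

```text
eef_pos: [0.4529, 0.35, 0.1902]
wrist_force: [-0.1, 1.1, -0.2]
eef_pos: [0.4529, 0.3504, 0.1888]
wrist_force: [0.3, 0.1, -1.8]
d [-0.011 -0.006  0.046] yaw -0.001 rows 0.0 0.0035531372318777323 q6 0.62 clock 15.7 tip [452.9 350.4  15.8] phi 86.0 w 0.024797892370558676 F [ 0.3  0.1 -1.8]
```

```bash
python3 -m creep '[[1,0,0,0.04,0],[1,0,0,0.04,0]]'|grep -E 'pos|wrist'; python3 -m creep '[[1,0,0,0.03,0],[1,0,0,0.03,0]]'|grep -E 'pos|wrist'
```

```text
eef_pos: [0.4528, 0.3506, 0.1876]
wrist_force: [-3.2, -2.6, 16.0]
eef_pos: [0.4527, 0.3506, 0.1874]
wrist_force: [-7.0, -4.7, 36.6]
```

```bash
python3 -m creep '[[1,0,0,-0.04,0],[0.5,0,0,-0.04,0],[0.5,0,0,-0.04,0],[0.5,0,0,-0.04,0],[0.5,0,0,-0.04,0]]'|grep -E 'wrist|width'; python3 -m creep '[[0.5,0,0,-0.5,0],[0.5,0,0,-1.3,0],[0.5,0,0,-2.2,0],[0,0,0,-2.5,0]]'|grep -E 'pos|wrist|width'
python3 - <<'E'
from h import *
t=cv2.imread('pics/t3.png');H,S,V=cv2.split(cv2.cvtColor(t,cv2.COLOR_BGR2HSV))
p=comp((S>45)&(H>8)&(H<30),229,241,28);print('carton',rect(onz('top',px_edges(p),.045)))
s=cv2.imread('pics/s3.png');
p=comp((V<75),312,240,16);print('tape',rect(onz('top',px_edges(p),.017)),p.min(0),p.max(0))
E
python3 go.py 468.7 121.2 80 83.5
```

```text
wrist_force: [0.5, 0.5, 0.7]
gripper_width: 0.0427
eef_pos: [0.4531, 0.3508, 0.2898]
wrist_force: [-0.0, -0.0, -0.0]
gripper_width: 0.0559
carton (array([468.7, 121.2]), array([62.6, 95.9]), 82.1)
tape (array([ 475.2, -109.2]), array([48.5, 53.9]), 0.3) [302 231] [318 249]
d [-5.702  0.787  0.91 ] yaw 0.043 rows 4.7 0.28998024574891434 q6 0.62 clock 17.0 tip [453.1 350.8 116.8] phi 86.0 w 0.05585574561268126 F [-0. -0. -0.]
```

```bash
python3 - <<'E'
from h import *
t=cv2.imread('pics/t3.png')
cv2.imwrite('pics/v4.png',cv2.resize(t[225:325,195:265],None,fx=6,fy=6,interpolation=cv2.INTER_NEAREST))
for z in(0,.03): print(z,np.round(onz('top',[(231,271),(238,273),(229,275)],z)*1000).tolist())
E
python3 -m creep '[[0.12,-1.2,0.16,0,0.06],[0.12,-2.4,0.32,0,0.06],[0.12,-3.6,0.48,0,0.06],[0.12,-4.8,0.64,0.2,0.06],[0.12,-5.7,0.79,0.6,0.06]]' >/dev/null
```

```text
0 [[387.0, 115.0, 0.0], [381.0, 95.0, 0.0], [376.0, 120.0, 0.0]]
0.03 [[387.0, 113.0, 30.0], [382.0, 93.0, 30.0], [376.0, 118.0, 30.0]]
```

View pics/v4.png

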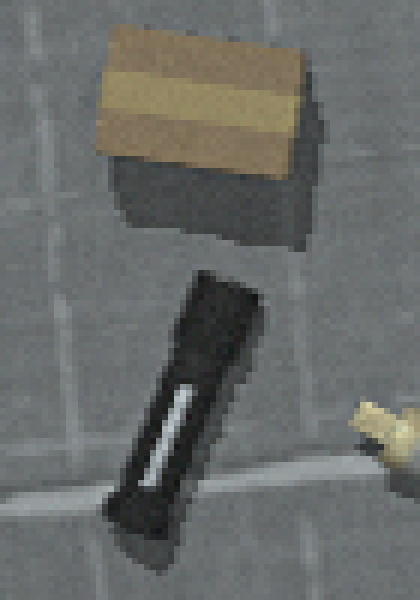

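The flashlight's near end is at x ≈ 0.387, crop pixel (205,272), which leaves about 30 mm to the finger backs. The carton in the crop is clear at (200,100).

```bash
python3 -m creep '[[0,0,0,0,0],[0,0,0,0,0]]'|grep width; python3 go.py 468.7 121.2 12 82.5
```

```text
gripper_width: 0.0853
d [0.028 0.013 1.934] yaw -0.001 rows 1.5 0.007654728413473077 q6 0.26 clock 17.7 tip [468.1 120.2  89.4] phi 82.4 w 0.08528147473453648 F [-1.1  0.4  0.8]
```

```bash
python3 -m creep '[[0,0.03,0.01,0.7,0],[0,0.03,0.01,1.4,0],[0,0.03,0.01,1.9,0],[0,0.03,0.01,1.93,0],[0,0.03,0.01,1.93,0]]' |grep -E 'wrist'; python3 -m creep '[[1,0,0,0,0],[1,0,0,0,0],[1,0,0,0,0],[1,0,0,0,0],[1,0,0,0,0]]' 30 >/dev/null;python3 -m creep '[[1,0,0,0,0],[1,0,0,0,0]]' 50; python3 go.py 638.7 258.3 80 73
```

```text
wrist_force: [-0.1, 0.6, 0.1]
clock: 18.9
eef_pos: [0.469, 0.1222, 0.1869]
tool_rot: [0.752, 0.66, 0.001, 0.0]
wrist_force: [-2.3, 3.2, 11.5]
gripper_width: 0.0592
gripper_force: 51.5
d [ 3.925  3.769 -1.643] yaw 0.167 rows 4.5 1.111000170035708 q6 0.26 clock 18.9 tip [469.  122.2  13.9] phi 82.5 w 0.05918966324823636 F [-2.3  3.2 11.5]
```

```bash
python3 -m creep '[[1,0,0,-0.3,0],[1,0,0,-0.8,0],[1,0,0,-1.4,0],[1,0,0,-1.7,0]]'; python3 -m creep '[[1,0.8,0.75,0,0.05],[1,1.6,1.5,0,0.1],[1,2.4,2.3,0,0.15],[1,3.2,3.05,0,0.167],[1,3.95,3.75,0,0.167]]' >/dev/null; python3 -m creep '[[1,0,0,0,0],[1,0,0,0,0]]' >/dev/null; python3 go.py 639 259.3 22 73
```

```text
clock: 19.3
eef_pos: [0.4688, 0.122, 0.2562]
tool_rot: [0.752, 0.66, 0.001, 0.001]
wrist_force: [-0.7, 0.0, -2.7]
gripper_width: 0.0592
gripper_force: 56.3
d [0.003 0.031 1.481] yaw 0.0 rows 1.2 0.0032568453089232984 q6 0.6 clock 20.0 tip [637.8 259.6  81.2] phi 73.0 w 0.05902164392184655 F [-0.1  0.2 -2.4]
```

```bash
python3 -m creep '[[1,0,0.03,0.6,0],[1,0,0.03,1.1,0],[1,0,0.03,1.4,0],[1,0,0.03,1.45,0],[1,0,0.03,1.45,0]]'|grep -E 'pos|wrist'; python3 -m creep '[[1,0,0,0.04,0],[1,0,0,0.04,0]]'|grep -E 'pos|wrist'; python3 go.py 639 259.3 20 73
```

```text
eef_pos: [0.6389, 0.2585, 0.1961]
wrist_force: [0.3, -0.1, -1.9]
eef_pos: [0.6392, 0.2588, 0.1948]
wrist_force: [0.4, 0.4, -2.1]
d [ 0.01  -0.009  0.046] yaw -0.0 rows 0.0 0.0023779068898181236 q6 0.6 clock 20.7 tip [639.2 258.8  21.8] phi 73.0 w 0.059184014032864225 F [ 0.4  0.4 -2.1]
```

```bash
python3 -m creep '[[1,0,0,0.04,0],[1,0,0,0.04,0]]'|grep -E 'pos|wrist'; python3 -m creep '[[1,0,0,0.02,0],[1,0,0,0.02,0]]'|grep -E 'pos|wrist'
```

```text
eef_pos: [0.6392, 0.2589, 0.193]
wrist_force: [-0.5, -0.0, 2.1]
eef_pos: [0.6392, 0.2589, 0.1929]
wrist_force: [-4.5, -2.1, 14.6]
```

```bash
python3 -m creep '[[0,0,0,0,0],[0,0,0,0,0],[0,0,0,0,0],[0,0,0,0,0],[0,0,0,0,0]]'|grep -E 'wrist|width'; python3 -m creep '[[0,0,0,-0.5,0],[0,0,0,-1.3,0],[0,0,0,-2.2,0]]'|grep -E 'pos|wrist|width'; python3 go.py 476.3 -110 90 90
```

```text
wrist_force: [0.6, -0.1, 0.3]
gripper_width: 0.0857
eef_pos: [0.6387, 0.2587, 0.2797]
wrist_force: [0.1, 0.8, 0.5]
gripper_width: 0.0853
d [-10.002  -1.184   0.431] yaw -0.297 rows 8.1 1.98139614038474 q6 0.6 clock 21.9 tip [638.7 258.7 106.7] phi 73.0 w 0.0852920369201728 F [0.1 0.8 0.5]
```

```bash
python3 -m creep '[[0,-1.1,-0.13,0,-0.05],[0,-2.2,-0.26,0,-0.1],[0,-3.3,-0.39,0,-0.15],[0,-4.4,-0.52,0,-0.2],[0,-5.5,-0.65,0,-0.297]]' >/dev/null; python3 go.py 476.3 -110 90 90
```

```text
d [-4.113 -1.825  0.419] yaw 0.002 rows 3.6 0.016587540820862574 q6 -0.01 clock 22.4 tip [548.9  54.7 106.8] phi 90.1 w 0.0852841437541446 F [ 1.1 -0.6 -0.3]
```

```bash
python3 -m creep '[[0,-1,-0.45,0.1,0],[0,-2,-0.9,0.2,0],[0,-3,-1.35,0.3,0],[0,-4.1,-1.82,0.42,0],[0,-4.1,-1.82,0.42,0]]' >/dev/null; python3 -m creep '[[0,0,0,0,0],[0,0,0,0,0]]' >/dev/null; python3 go.py 476.3 -110 6 90;python3 -c "
from h import *
cap('top','t5.png');cap('side','s5.png')
t=cv2.imread('pics/t5.png');s=cv2.imread('pics/s5.png')
cv2.imwrite('pics/v5.png',np.hstack([cv2.resize(t[140:280,120:400],(460,230)),cv2.resize(s[160:390,200:380],(294,376))[:230]]) if 0 else s)"
```

```text
d [-0.065 -0.027  2.098] yaw 0.0 rows 1.7 0.0017993309458131548 q6 -0.34 clock 23.1 tip [ 477.4 -107.4   89.9] phi 90.0 w 0.08561292899111443 F [-0.1  0.2  0.7]
```

View pics/s5.png

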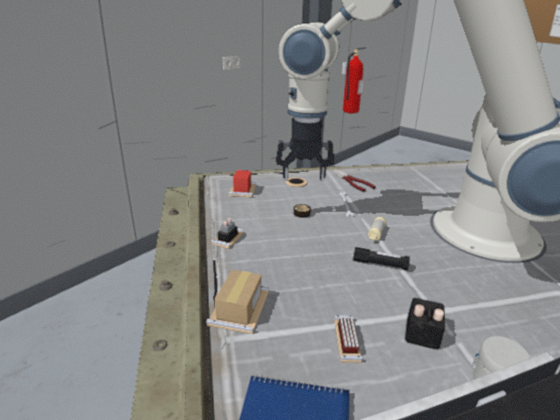

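The carton (240,298), keys (348,337), connector (228,234) and red box (242,183) are all seated. The tape is free at (302,211), below the open gripper.

```bash
python3 -m creep '[[0,-0.06,-0.03,0.7,0],[0,-0.06,-0.03,1.4,0],[0,-0.06,-0.03,2,0],[0,-0.06,-0.03,2.09,0],[0,-0.06,-0.03,2.09,0]]' |grep -E 'wrist'; python3 -m creep '[[1,0,0,0,0],[1,0,0,0,0],[1,0,0,0,0],[1,0,0,0,0],[1,0,0,0,0]]' 30 >/dev/null;python3 -m creep '[[1,0,0,0,0],[1,0,0,0,0]]' 40; python3 go.py 470.9 -318.2 70 70
```

```text
wrist_force: [-0.2, 0.2, 0.7]
clock: 24.4
eef_pos: [0.4761, -0.1104, 0.1804]
tool_rot: [0.707, 0.707, 0.0, 0.001]
wrist_force: [-0.6, 2.4, 15.5]
gripper_width: 0.0465
gripper_force: 38.5
d [-5.197 -0.127 -1.562] yaw 0.349 rows 4.3 2.328078969927367 q6 -0.35 clock 24.4 tip [ 476.1 -110.4    7.4] phi 90.0 w 0.04645683631686112 F [-0.6  2.4 15.5]
```

```bash
python3 -m creep '[[1,0,0,-0.2,0],[1,0,0,-0.6,0],[1,0,0,-1.1,0],[1,0,0,-1.5,0]]'|grep -E 'width|wrist'; python3 -m creep '[[1,-1.1,-0.03,0,0.08],[1,-2.2,-0.06,0,0.16],[1,-3.3,-0.09,0,0.24],[1,-4.3,-0.11,0,0.32],[1,-5.2,-0.13,0,0.349]]' >/dev/null; python3 -m creep '[[1,0,0,0,0],[1,0,0,0,0]]' >/dev/null; python3 go.py 470.9 -318.2 16 70; python3 -c "
from h import *
cap('side','s6.png')
s=cv2.imread('pics/s6.png')
cv2.imwrite('pics/v6.png',cv2.resize(s[110:220,220:360],None,fx=5,fy=5,interpolation=cv2.INTER_CUBIC))"
```

```text
wrist_force: [-0.2, -0.0, -0.8]
gripper_width: 0.0465
d [0.022 0.009 1.266] yaw -0.001 rows 1.0 0.00846311692157542 q6 -0.35 clock 25.5 tip [ 470.2 -318.9   66.6] phi 69.9 w 0.04622003297264545 F [-0.7  0.2 -1.2]
```

View pics/v6.png

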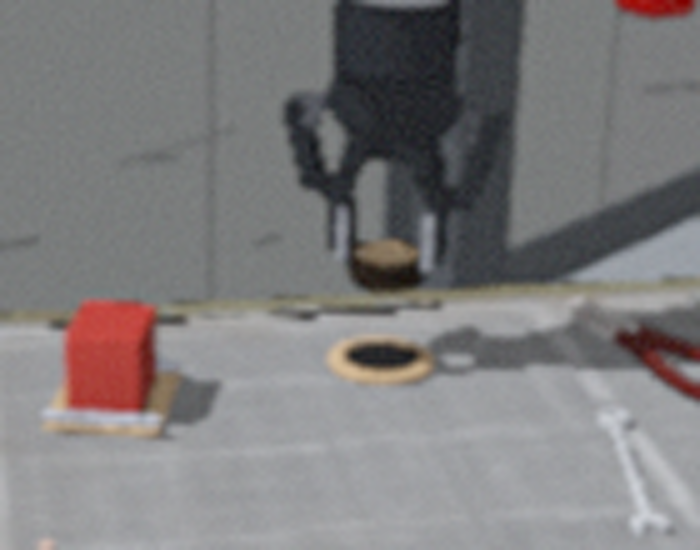

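The tape hangs level between the pads at (385,265) in the crop, above its disc at (382,355). I'll check its offset along the pads.

Run:
```python
from h import *
s=cv2.imread('pics/s6.png')
for z,p in((.0687,(385,268)),(.059+.019,(386,254)),(.006,(382,356))):
    print(z,np.round(onz('side',[(p[0]/5+220-.4,p[1]/5+110-.4)],z)*1000,1))
```

```text
0.0687 [[ 471.2 -313.3   68.7]]
0.078 [[ 470.9 -313.3   78. ]]
0.006 [[ 470.  -319.5    6. ]]
```

```bash
python3 go.py 470.5 -322 15 70; python3 -m creep '[[1,-0.07,0.03,0.6,0],[1,-0.07,0.03,1,0],[1,-0.07,0.03,1.2,0],[1,-0.07,0.03,1.26,0],[1,-0.07,0.03,1.26,0]]'|grep -E 'pos|wrist'; python3 -m creep '[[1,0,0,0.04,0],[1,0,0,0.04,0]]'|grep -E 'pos|wrist'
```

```text
d [-0.092  0.039  1.289] yaw -0.0 rows 1.0 0.0012175670141211818 q6 -0.35 clock 25.55 tip [ 470.3 -318.    66.6] phi 70.0 w 0.04621330107172738 F [-0.  -0.7 -1.5]
eef_pos: [0.4709, -0.3209, 0.1891]
wrist_force: [-0.5, -0.1, -0.6]
eef_pos: [0.4709, -0.3214, 0.1877]
wrist_force: [0.2, 0.3, -0.1]
```

```bash
python3 -m creep '[[1,0,0,0.03,0],[1,0,0,0.03,0]]'|grep -E 'pos|wrist'; python3 -m creep '[[1,0,0,0.03,0],[1,0,0,0.03,0]]'|grep -E 'pos|wrist'
```

```text
eef_pos: [0.4709, -0.3215, 0.1865]
wrist_force: [-0.3, 1.8, 5.5]
eef_pos: [0.4709, -0.3214, 0.1864]
wrist_force: [-3.7, 4.4, 27.5]
```

Contact at the expected height. I'll release, retreat and check everything from above.

```bash
python3 -m creep '[[0,0,0,0,0],[0,0,0,0,0],[0,0,0,0,0],[0,0,0,0,0],[0,0,0,0,0]]'|grep -E 'wrist|width'; python3 -m creep '[[0,0,0,-0.8,0],[0,0,0,-2,0],[0,0,0,-3.2,0],[0,0,0,-4.4,0],[0,0,0,-5.5,0]]'>/dev/null; python3 -m creep '[[0,-1,-1,0,0],[0,-2,-2,0,0],[0,-3,-3,0,0],[0,-4,-4,0,0],[0,-5,-5,0,0]]'|grep -E 'pos|wrist'; python3 -c "
from h import *
cap('top','t7.png');cap('side','s7.png')
t=cv2.imread('pics/t7.png');s=cv2.imread('pics/s7.png')
a=cv2.resize(t[150:270,120:410],None,fx=2.7,fy=2.7,interpolation=cv2.INTER_CUBIC)
cv2.imwrite('pics/v7.png',a)"
```

```text
wrist_force: [-0.2, -0.7, -0.2]
gripper_width: 0.0855
eef_pos: [0.2424, -0.4274, 0.4049]
wrist_force: [0.1, -1.6, -0.3]
```

View pics/v7.png

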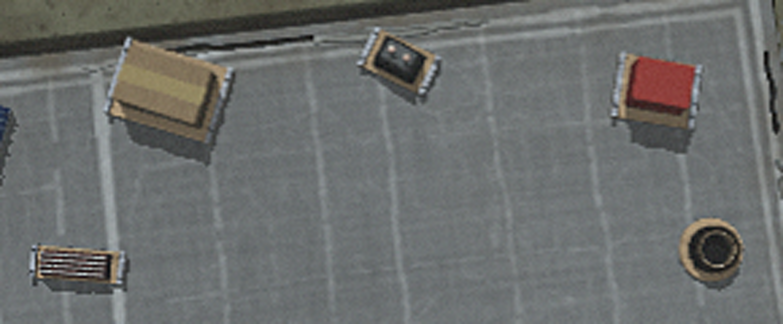

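All five parts sit on their places, with the tape a touch right, at (714,249). A numeric check will settle it.

Run:
```python
from h import *
t=cv2.imread('pics/t7.png')
C=lambda l:[(x/2.7+120-.3,y/2.7+150-.3) for x,y in l]
hsv=cv2.cvtColor(t,cv2.COLOR_BGR2HSV);H,S,V=cv2.split(hsv)
red=((H<8)|(H>172))&(S>110)&(V>110)
print('red',rect(onz('top',px_edges(comp(red,364,181,20)),.056)),'want 641.6 -263.2 80')
print('carton',rect(onz('top',C([(130,39),(219,63),(205,124),(115,99)]),.051)),'want 638.7 258.3 73')
p=comp(V<70,384,242,11);print('tape',rect(onz('top',px_edges(p),.022)),'want 471 -318')
print('keys',rect(onz('top',C([(39,247),(111,251),(109,279),(38,275)]),.023)),'want 452.6 350 86')
p=comp(V<75,268,171,13);print('conn',rect(onz('top',px_edges(p),.02)),'want 671.7 12 63.7')
```

```text
red (array([ 642. , -261.2]), array([47.3, 63.2]), 79.8) want 641.6 -263.2 80
carton (array([640.3, 252.5]), array([65.3, 99.6]), 75.1) want 638.7 258.3 73
tape (array([ 470.4, -318. ]), array([48. , 54.1]), 90.3) want 471 -318
keys (array([453.2, 349.3]), array([29., 75.]), 87.0) want 452.6 350 86
conn (array([669.8,  12.3]), array([39.1, 52.9]), 63.5) want 671.7 12 63.7
```

```bash
python3 -c "
from bench import arm
print(arm.finish_job(), arm.state()['clock'])"
```

```text
the job is handed in; nothing more can be done
the job is handed in; nothing more can be done
```

The job is handed in: all five parts stand upright on their own places, each measured within about 6 mm of its place's centre and square to about 2°, after about 28 s of robot time.

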